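Scrape dry clay scraps off a plaster slab into its scrap drawer

ROBOT

A 7-joint arm with a two-finger parallel gripper is mounted at the origin on the work surface; the furniture and walls round the work are solid. World frame = base frame: x ahead of the robot, y to its left, z up, the work surface at z = 0. Lengths are in m, angles in rad, forces in N, time in s.
With the tool pointing down it reaches from about 0.4 to 0.85 m from the base axis. Payload 6.9 kg.
Tool frame: the origin (TCP) lies at the very end of the fingers, on their centre line; the grasp point (between the pads) lies 19 mm behind it; z points along the fingers, y is the line along which they close (so a half turn about z gives the same grasp; the last joint's range is limited). The gripper opens to 85 mm and grips with 20 to 120 N. Pads are 22 mm wide; open, the fingers measure 114 mm over their backs; the gripper's body (76 mm by 85 mm) begins 54 mm behind the grasp point. The pads swing forward as they close: fully open they stand 13 mm farther back than shut.
Start: joints at [-1.06, 0.507, -0.238, 1.5, 0.126, 1.149, -0.155], TCP at [0.246, 0.574, 0.231] pointing down, gripper open.
Joint ranges: [-3.08, 3.08], [-0.24, 2.05], [-1.43, 1.35], [0, 2.5], [-1.52, 4.66], [0.17, 1.96], [-2.89, 2.89]. Speed limits (rad/s): [2.39, 2.39, 3.14, 3.14, 3.14, 3.14, 3.14].

INTERFACE

Orientations are given as a rotation vector (axis times angle).
In Python, from rig import status, vision, job gives the robot as it stands.
- The arm moves only by the tool carry_out, never from a script. Its argument "targets" is a list of rows, each an object of numbers: "x", "y", "z": the shift along the tool's x, y, z in mm; "spin": the turn about the tool's z in degrees. A call has 1 to 8 rows; each row shifts and turns the commanded pose from where the row before left it, along the tool's axes as they then stand; what a row does not reach is not made up. A row lasts 1/12 s, in which the tool goes at most 41.7 mm and 7.16 degrees, less where a joint would pass 70% of its speed; a pose out of reach is approached as far as the arm can. A call with a gripper value outside its range is refused whole. "fingers" is the finger opening in mm, from 0 to 85.4, set as the call begins (left out, the last holds). The fingers move at their own pace and stop on an object; the grip force is fixed at half the most. Time passes only in rows, so rows that do not move let the fingers close. It gives the time, the measured TCP pose, the force, the opening and the grip force at its end, in the units of the state.
- status.state(): the state, without advancing time (a new reading comes with each control period).
- vision.read_camera(name): name is "side" or "top"; returns the picture (384x512x3 uint8, red, green, blue); there is no depth.
- vision.calibration(name): a dict with "fx", "fy", "cx", "cy" (pixels), "k1" (the pictures are not rectified: a ray, as slopes to the right and down, at radius r is drawn at 1 + k1 r^2 times it, then the intrinsics apply), "extrinsics" (4x4, takes a point from camera to world coordinates). Camera axes: x right, y down, z forward; pixel columns grow to the right and rows downward; lengths in m; the calibration is good to about 2 mm. A picture is of the moment at which its call begins. calibration takes no time and is no camera call.
- job.sign_off(): hands the job in; it is judged then, once.
The state is a dict: "time": time; "joint_pos": joint angles; "joint_velocities": joint speeds; "tau": joint torques, N m; "position": TCP position; "tcp_rot": TCP orientation; "force": force on the tool from outside, world axes, zero at the start; "torque": the same for the moment, N m; "gripper_width": finger opening in m; "grasp_force": force on a finger pad.
Only numpy, scipy, OpenCV 4.12 (cv2) and the standard library are available. Lean on these libraries where they do the work, as an engineer would, in place of code of your own. Each camera call takes 0.05 s, during which the arm holds its last target. There are 200 camera calls.

TASK

Clear the plaster slab of the six bone-dry clay scraps: pull the scrap drawer at its open end well out, use the scraper block to scrape every piece over the slab's edge into the drawer, never touching the pieces with the gripper or arm. Then leave the scraper standing upright on the cleared slab and push the drawer fully shut with all the scraps in it. Leave the green tumbler and the blue-powder jar where they stand.

Things in the scene. Friction and masses are not known exactly. Their poses are not given: they have to be found in the camera images.
- scrap_bench: Low oak bench fixed to the table, 208 (x) x 210 (y) mm, with a white plaster slab; origin: centre of its underside, on the table. Its -y side is the open end. Slab surface at z = 66 mm, from x = -82 to +82 between side rims and from the open edge y = -105 to the back rim y = +83; rims rise to z = 80. The shut drawer's front panel is the fourth rim. Scraps lie at y from -90 to +35.
- slab_centre (a point): Centre of the slab's surface, 11 mm toward the open end from the bench's origin; axes as the bench.
- scrap_drawer (a joint): Plywood drawer under the slab, slides along the bench's -y; value in m, 0 shut, 0.110 fully out. Front panel 208 wide, 14 thick (shut: y = -119 to -105 in the bench's frame), top level with the rims. Inside 172 mm wide, walls 27 mm high. Fully out, the gap between slab edge and front panel is 110 mm.
- drawer_handle (a point): Middle of the brass bow handle's level bar (10 mm thick, 72 mm straight part along the bench's x), 60 mm above the table, 42 mm out from the front panel's face (37 mm clear behind the bar); moves with the drawer; axes as the bench.
- drawer_floor (a point): Centre of the drawer's inner floor, 15 mm above the table; moves with the drawer; axes as the bench. Inner floor 172 (x) by 174 (y) mm.
- scraper: Pale wooden scraper block with a black rubber lip and steel strip on its front (-y) face, loose, 0.22 kg, standing upright; origin at the centre of its underside, z up, x along its length. Block 120 (x) long, y from -22 to +18 mm, 30 high; on top a rib to grip, 96 long (x), 24 wide (y), from 30 to 62 mm above the underside.
- scrap_1: Bone-dry clay scrap, one of six grey-brown broken chunks about 28 x 23 x 14 mm, loose on the slab; origin at the centre of its underside as it lies at the start.
- scrap_2: Bone-dry clay scrap, one of six grey-brown broken chunks about 28 x 23 x 14 mm, loose on the slab; origin at the centre of its underside as it lies at the start.
- scrap_3: Bone-dry clay scrap, one of six grey-brown broken chunks about 28 x 23 x 14 mm, loose on the slab; origin at the centre of its underside as it lies at the start.
- scrap_4: Bone-dry clay scrap, one of six grey-brown broken chunks about 28 x 23 x 14 mm, loose on the slab; origin at the centre of its underside as it lies at the start.
- scrap_5: Bone-dry clay scrap, one of six grey-brown broken chunks about 28 x 23 x 14 mm, loose on the slab; origin at the centre of its underside as it lies at the start.
- scrap_6: Bone-dry clay scrap, one of six grey-brown broken chunks about 28 x 23 x 14 mm, loose on the slab; origin at the centre of its underside as it lies at the start.
- tumbler: Green glazed tumbler, 66 mm wide, 77 mm tall, bystander; origin at the centre of its underside.
- jar_blue: Glass jar with blue powder and a black lid, 60 mm wide, 79 mm tall, bystander; origin at the centre of its underside.

How it is judged:
By the outcome, as a careful person would: the job done as asked, in the order asked, and still so for the second after the job is handed in, with the robot touching nothing.
It also fails if it takes over 64 s, if anything falls off the work surface, if the arm or the gripper's body presses on something with over 40 N, if the wrist force passes 120 N, or if a joint passes its speed limit or range.

## Working session

There is one attempt and no reset: what is moved stays moved. The work goes in short steps, Python scripts to look and compute and a tool call to move; the robot and the scene stay as the last step left them, time stands still between calls to the robot, and variables do not carry over. Pictures are saved under pics/ and viewed, at most 13 in all, crops included, and the job is handed in when it is done.

Besides the shell and the picture viewer there is one more tool, called after "Request:" in YAML: its name, and indented under it one key for each argument. carry_out: Moves the arm, as the interface text tells. Its arguments: {"type":"object","properties":{"targets":{"type":"array"},"fingers":{"type":"number"}},"required":["targets"]}

```bash
mkdir -p pics; python3 - <<'E'
from rig import status, vision
import cv2,numpy as np
for n in("top","side"):
    im=vision.read_camera(n); np.save(f"{n}0.npy",im)
    cv2.imwrite(f"pics/{n}0.png",cv2.resize(im[:,:,::-1],(800,600),interpolation=cv2.INTER_CUBIC))
    c=vision.calibration(n); print(n,c)
s=status.state();print(s)
E
```

```text
top {'fx': 440.26963465647503, 'fy': 440.26963465647503, 'cx': 252.20987202416063, 'cy': 194.5370470777488, 'k1': -0.06742497131039218, 'extrinsics': array([[-0.02153025, -0.99159492,  0.12757728,  0.38300101],
       [-0.99961505,  0.02358442,  0.01461258,  0.02754355],
       [-0.0174986 , -0.12721355, -0.99172098,  1.0968523 ],
       [ 0.        ,  0.        ,  0.        ,  1.        ]])}
side {'fx': 382.31098048022795, 'fy': 382.31098048022795, 'cx': 251.7076244584147, 'cy': 186.4653529994219, 'k1': 0.028087825360503724, 'extrinsics': array([[-9.99581823e-01,  2.89145978e-02, -3.54361192e-04,
         5.49888375e-01],
       [ 1.60297095e-02,  5.43866830e-01, -8.39018426e-01,
         8.20347270e-01],
       [-2.40671550e-02, -8.38673248e-01, -5.44102890e-01,
         5.75427435e-01],
       [ 0.00000000e+00,  0.00000000e+00,  0.00000000e+00,
         1.00000000e+00]])}
{'time': 0.1, 'joint_pos': array([-1.06046922,  0.50823825, -0.23750695,  1.50105874,  0.12566848,
        1.1488758 , -0.15478198]), 'joint_velocities': array([-3.64274239e-04, -1.73709065e-03,  4.98872731e-04, -3.28639941e-03,
        1.41899160e-03, -1.06935218e-03,  9.80498891e-05]), 'tau': array([-4.89784332e-03, -6.21829247e+01, -2.19428748e+00, -2.50201052e+01,
        1.25930124e-02,  7.83134135e-03, -1.92839344e-06]), 'position': array([0.2460521 , 0.57403211, 0.23051644]), 'tcp_rot': array([-6.31507978e-01, -3.07715113e+00,  2.46187278e-03]), 'force': array([ 0.053647  , -0.19031984, -0.56608388]), 'torque': array([ 0.00988925, -0.01192167,  0.00332352]), 'grasp_force': 0.0, 'gripper_width': 0.08529554646460434}
```

View pics/top0.png

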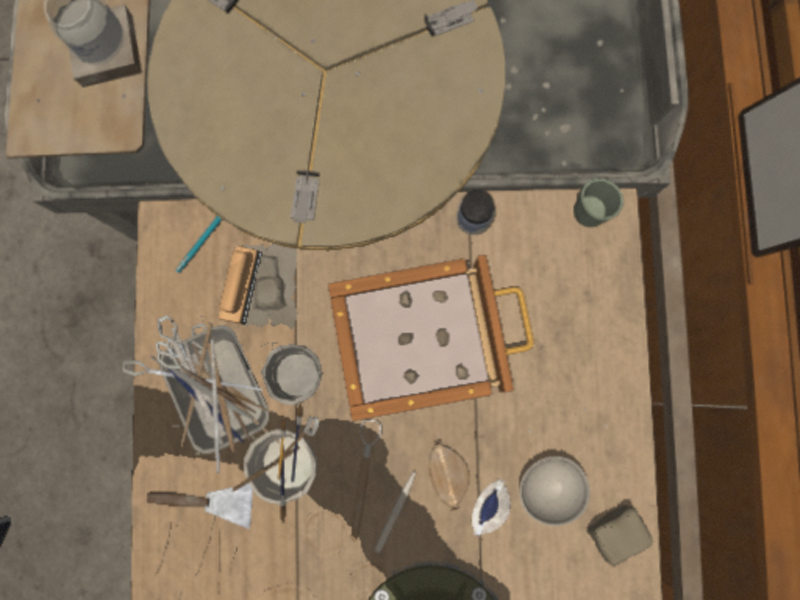

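View pics/side0.png

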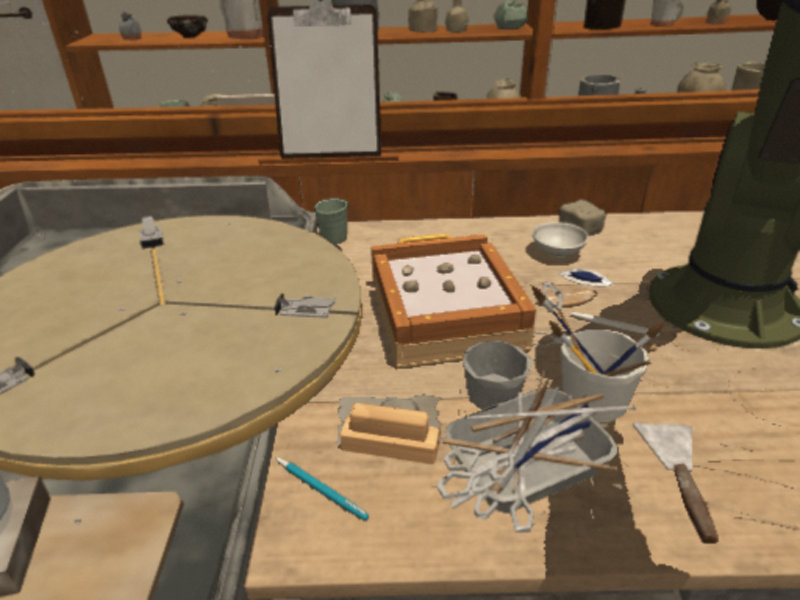

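Top view: the bench is tilted about 10°, with its open end and handle to the right (handle bar from (523,290) to (530,347)). The scraper is upright at about (240,285) with its lip facing right. Next I'll crop for precision.

```bash
cat >h.py <<'E'
import numpy as np,cv2
from rig import vision
def K(n):
    c=vision.calibration(n);return c
def px2w(n,u,v,z):
    c=K(n);d=np.array([(u-c["cx"])/c["fx"],(v-c["cy"])/c["fy"]]);q=d.copy()
    for _ in range(20): q=d/(1+c["k1"]*(q@q))
    E=c["extrinsics"];r=E[:3,:3]@[q[0],q[1],1];o=E[:3,3];return o+r*(z-o[2])/r[2]
def w2px(n,p):
    c=K(n);E=c["extrinsics"];q=E[:3,:3].T@(np.array(p)-E[:3,3]);q=q[:2]/q[2];q=q*(1+c["k1"]*(q@q))
    return q*[c["fx"],c["fy"]]+[c["cx"],c["cy"]]
def crop(im,u0,v0,w,h,s,fn):
    cv2.imwrite(fn,cv2.resize(im[v0:v0+h,u0:u0+w,::-1],None,fx=s,fy=s,interpolation=cv2.INTER_CUBIC))
E
python3 - <<'E'
from h import *
im=np.load("top0.npy")
crop(im,205,155,140,118,5,"pics/c1.png"); crop(im,130,150,60,60,10,"pics/c2.png")
E
```

```text
(no output)
```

View pics/c1.png

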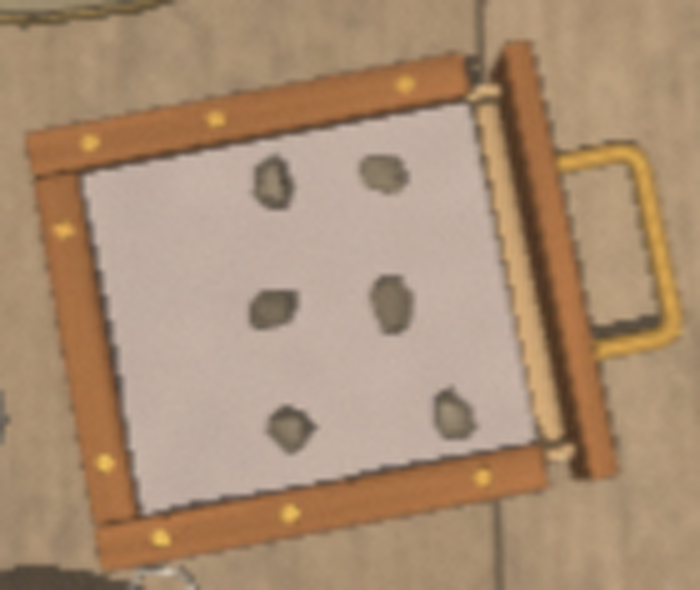

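View pics/c2.png

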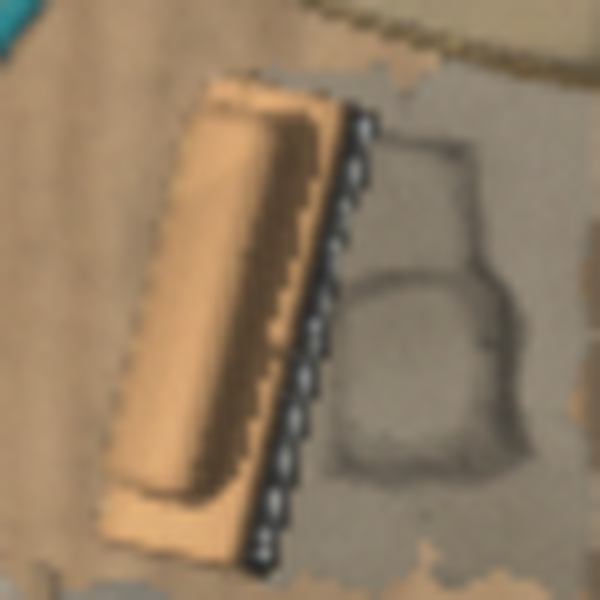

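```bash
python3 - <<'E'
from h import *
np.set_printoptions(precision=4,suppress=True)
f=lambda a,z:px2w("top",205+(a[0]+.5)/5-.5,155+(a[1]+.5)/5-.5,z)[:2]
A,B,C,D=[f(a,.08) for a in[(27,132),(100,570),(462,55),(545,487)]]
print(A,B,C,D)
b=(A+B+C+D)/4; yv=(A+B-C-D);xv=(C+A-B-D)
print("dims",np.linalg.norm(yv)/2,np.linalg.norm(xv)/2,np.degrees(np.arctan2(*yv[::-1])),np.degrees(np.arctan2(*xv[::-1])))
P,Q=f((530,42),.08),f((617,475),.08);print("panel outer",P,Q)
H1,H2=f((640,150),.06),f((672,335),.06);print("handle",H1,H2)
yaw=np.arctan2(yv[1],yv[0])-np.pi/2;print("yaw",yaw)
R=np.array([[np.cos(yaw),np.sin(yaw)],[-np.sin(yaw),np.cos(yaw)]])
print("centre",b,"panel in bench",R@(P-b),R@(Q-b),"handle",R@(H1-b),R@(H2-b))
for s in [(273,183),(383,173),(273,308),(391,304),(291,428),(453,414)]: print("scrap",1000*(R@(f(s,.073)-b)))
g=lambda a,z:px2w("top",130+(a[0]+.5)/10-.5,150+(a[1]+.5)/10-.5,z)[:2]
c=[g(a,.03) for a in[(215,78),(105,535),(372,108),(270,575)]]
print("scr",np.mean(c,0),"len",np.linalg.norm(c[0]-c[1]),np.linalg.norm(c[2]-c[3]),"w",np.linalg.norm(c[0]-c[2]))
for d in(c[0]-c[1],c[2]-c[3]):print(np.degrees(np.arctan2(d[1],d[0])))
r=[g(a,.06) for a in[(195,105),(115,478),(280,115),(195,495)]];print("rib",np.mean(r,0))
for d in(r[0]-r[1],r[2]-r[3]):print(np.degrees(np.arctan2(d[1],d[0])))
for n,(u,v),z in[("tumbler",(600,200),.077),("jar",(478,207),.079)]: print(n,px2w("top",u/1.5625,v/1.5625,z))
from scipy.spatial.transform import Rotation as Ro
print(Ro.from_rotvec([-6.31507978e-01,-3.07715113,2.46e-3]).as_matrix())
E
```

```text
[0.5481 0.1408] [0.3446 0.1093] [ 0.5798 -0.064 ] [ 0.3778 -0.0952]
dims 0.20723049023173742 0.2051651957191606 99.00009536250495 8.772510879523425
panel outer [ 0.5852 -0.0962] [ 0.3825 -0.1284]
handle [ 0.5357 -0.1489] [ 0.4473 -0.1601]
yaw 0.15708129706918394
centre [0.4626 0.0227] panel in bench [ 0.1025 -0.1366] [-0.1028 -0.1368] handle [ 0.0453 -0.181 ] [-0.0437 -0.1782]
scrap [59.4349 -6.0207]
scrap [ 54.8036 -57.6512]
scrap [1.6081 4.5374]
scrap [ -6.4099 -49.8703]
scrap [-54.6704   6.3353]
scrap [-61.7372 -68.6201]
scr [0.5578 0.2862] len 0.11689798028674361 0.11860692676691019 w 0.04044357526772477
-13.02327090889636
-12.053052409761106
rib [0.5593 0.2897]
-11.555182273896424
-12.195954940771431
tumbler [ 0.6669 -0.2755  0.077 ]
jar [ 0.6594 -0.0882  0.079 ]
[[-0.9192  0.3939 -0.0006]
 [ 0.3939  0.9192 -0.0015]
 [-0.     -0.0016 -1.    ]]
```

Request:
carry_out:
  targets:
    - {"spin": -6.4}
    - {"spin": -6.4}
    - {"spin": -6.4}
    - {"spin": -6.4}
    - {"spin": -6.4}
    - {}
    - {"x": -5.4, "y": -31.5}
    - {"x": -5.4, "y": -31.5}
  fingers: 42

```text
invalid input
```

Request:
carry_out:
  targets:
    - {"x": -5.4, "y": -31.5}
    - {"x": -5.4, "y": -31.5}
    - {"x": -5.4, "y": -31.5}
    - {"x": -5.4, "y": -31.5}
    - {"x": -5.4, "y": -31.5}
    - {"x": -5.4, "y": -31.5}
    - {"x": -5.4, "y": -31.5}
    - {"x": -5.4, "y": -31.5}

```text
invalid input
```

Request:
carry_out:
  targets:
    - {"x": -5.4, "y": -31.5}
    - {"x": -5.4, "y": -31.5}
    - {"x": -5.4, "y": -31.5}
    - {"x": -5.4, "y": -31.5}
    - {"x": -5.4, "y": -31.5}
    - {"x": -5.4, "y": -31.5}
    - {"x": -5.4, "y": -31.5}
    - {"x": -5.4, "y": -31.5}

```text
invalid input
```

Request:
carry_out:
  targets:
    - {"x": -5.4, "y": -31.5}
    - {"x": -5.4, "y": -31.5}
    - {"x": -5.4, "y": -31.5}
    - {"x": -5.4, "y": -31.5}
    - {"x": -5.4, "y": -31.5}
    - {"x": -5.4, "y": -31.5}
    - {}
    - {}

```text
invalid input
```

Request:
carry_out:
  targets:
    - {"x": 0, "y": 0, "z": 0, "spin": -6.4}
    - {"x": 0, "y": 0, "z": 0, "spin": -6.4}
    - {"x": 0, "y": 0, "z": 0, "spin": -6.4}
    - {"x": 0, "y": 0, "z": 0, "spin": -6.4}
    - {"x": 0, "y": 0, "z": 0, "spin": -6.4}
    - {"x": 0, "y": 0, "z": 0, "spin": 0}
  fingers: 42

```text
time: 0.6
position: [0.2463, 0.5741, 0.2307]
tcp_rot: [0.249, -3.131, 0.001]
force: [0.9, -0.1, -0.3]
gripper_width: 0.0419
grasp_force: 0.0
```

Request:
carry_out:
  targets:
    - {"x": -5.4, "y": -31.5, "z": 0, "spin": 0}
    - {"x": -5.4, "y": -31.5, "z": 0, "spin": 0}
    - {"x": -5.4, "y": -31.5, "z": 0, "spin": 0}
    - {"x": -5.4, "y": -31.5, "z": 0, "spin": 0}
    - {"x": -5.4, "y": -31.5, "z": 0, "spin": 0}
    - {"x": -5.4, "y": -31.5, "z": 0, "spin": 0}
    - {"x": -5.4, "y": -31.5, "z": 0, "spin": 0}
    - {"x": -5.4, "y": -31.5, "z": 0, "spin": 0}

```text
time: 1.27
position: [0.3276, 0.3304, 0.2312]
tcp_rot: [0.234, -3.133, 0.0]
force: [1.1, -0.6, 1.2]
gripper_width: 0.0419
grasp_force: 0.0
```

Request:
carry_out:
  targets:
    - {"x": -5.4, "y": -31.5, "z": 0, "spin": 0}
    - {"x": -5.4, "y": -31.5, "z": 0, "spin": 0}
    - {"x": -5.4, "y": -31.5, "z": 0, "spin": 0}
    - {"x": -5.4, "y": -31.5, "z": 0, "spin": 0}
    - {"x": -5.4, "y": -31.5, "z": 0, "spin": 0}
    - {"x": -5.4, "y": -31.5, "z": 0, "spin": 0}
    - {"x": -5.4, "y": -31.5, "z": 0, "spin": 0}
    - {"x": -5.4, "y": -31.5, "z": 0, "spin": 0}

```text
time: 1.93
position: [0.4088, 0.088, 0.2314]
tcp_rot: [-0.234, 3.133, 0.0]
force: [1.6, 1.7, -0.4]
gripper_width: 0.0421
grasp_force: 0.0
```

Request:
carry_out:
  targets:
    - {"x": -5.4, "y": -31.5, "z": 0, "spin": 0}
    - {"x": -5.4, "y": -31.5, "z": 0, "spin": 0}
    - {"x": -5.4, "y": -31.5, "z": 0, "spin": 0}
    - {"x": -5.4, "y": -31.5, "z": 0, "spin": 0}
    - {"x": -5.4, "y": -31.5, "z": 0, "spin": 0}
    - {"x": -5.4, "y": -31.5, "z": 0, "spin": 0}
    - {"x": -5.4, "y": -31.5, "z": 0, "spin": 0}
    - {"x": -5.4, "y": -31.5, "z": 0, "spin": 0}

```text
time: 2.6
position: [0.4901, -0.1543, 0.2312]
tcp_rot: [-0.235, 3.133, 0.0]
force: [1.7, -1.0, 0.1]
gripper_width: 0.042
grasp_force: 0.0
```

Request:
carry_out:
  targets:
    - {"x": 0, "y": 0, "z": 40, "spin": 0}
    - {"x": 0, "y": 0, "z": 30, "spin": 0}
    - {"x": 0, "y": 0, "z": 0, "spin": 0}

```text
time: 2.85
position: [0.4866, -0.1525, 0.1564]
tcp_rot: [0.233, -3.124, -0.005]
force: [-0.1, 1.0, -0.6]
gripper_width: 0.042
grasp_force: 0.0
```

Request:
carry_out:
  targets:
    - {"x": 0, "y": 0, "z": 30, "spin": 0}
    - {"x": 0, "y": 0, "z": 25, "spin": 0}
    - {"x": 0, "y": 0, "z": 0, "spin": 0}
    - {"x": 0, "y": 0, "z": 0, "spin": 0}

```text
time: 3.18
position: [0.4898, -0.1524, 0.1068]
tcp_rot: [0.239, -3.131, -0.001]
force: [0.5, -1.0, 0.6]
gripper_width: 0.042
grasp_force: 0.0
```

```bash
python3 - <<'E'
from h import *
from rig import status
im=vision.read_camera("side"); s=status.state();print(s["position"],w2px("side",[.4906,-.154,.06]))
crop(im,200,100,170,130,4,"pics/s1.png")
E
```

```text
[ 0.49063124 -0.15265942  0.10780507] [271.23016765 151.85965167]
```

View pics/s1.png

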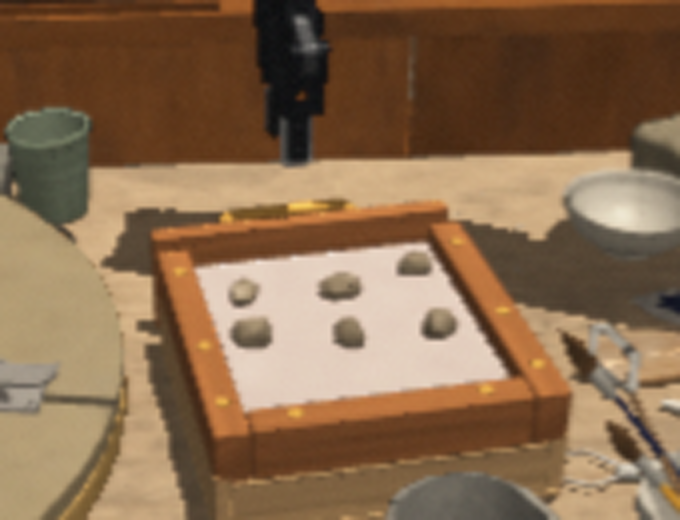

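The gripper is directly above the handle: the bar is at crop (285,207), as predicted. I'll lower and grip it.

Request:
carry_out:
  targets:
    - {"x": 0, "y": -1, "z": 22, "spin": 0}
    - {"x": 0, "y": 0, "z": 22, "spin": 0}
    - {"x": 0, "y": 0, "z": 20, "spin": 0}
    - {"x": 0, "y": 0, "z": 0, "spin": 0}
    - {"x": 0, "y": 0, "z": 0, "spin": 0}

```text
time: 3.65
position: [0.4907, -0.1539, 0.0436]
tcp_rot: [-0.241, 3.132, -0.0]
force: [-0.1, 0.1, 1.2]
gripper_width: 0.042
grasp_force: 0.0
```

Request:
carry_out:
  targets:
    - {"x": 0, "y": 0, "z": 0, "spin": 0}
    - {"x": 0, "y": 0, "z": 0, "spin": 0}
    - {"x": 0, "y": 0, "z": 0, "spin": 0}
    - {"x": 0, "y": 0, "z": 0, "spin": 0}
    - {"x": 0, "y": 0, "z": 0, "spin": 0}
  fingers: 0

```text
time: 4.07
position: [0.4912, -0.154, 0.044]
tcp_rot: [-0.241, 3.13, -0.002]
force: [-0.4, 0.5, 8.4]
gripper_width: 0.0079
grasp_force: 58.6
```

Request:
carry_out:
  targets:
    - {"x": 0, "y": -6, "z": 0, "spin": 0}
    - {"x": 0, "y": -9, "z": 0, "spin": 0}
    - {"x": 0, "y": -10, "z": 0, "spin": 0}
    - {"x": 0, "y": -10, "z": 0, "spin": 0}
    - {"x": 0, "y": -10, "z": 0, "spin": 0}
    - {"x": 0, "y": -10, "z": 0, "spin": 0}
    - {"x": 0, "y": -10, "z": 0, "spin": 0}
    - {"x": 0, "y": -10, "z": 0, "spin": 0}

```text
time: 4.73
position: [0.5033, -0.2281, 0.0441]
tcp_rot: [-0.242, 3.129, -0.001]
force: [0.6, 1.9, 6.0]
gripper_width: 0.0078
grasp_force: 58.5
```

Request:
carry_out:
  targets:
    - {"x": 0, "y": -8, "z": 0, "spin": 0}
    - {"x": 0, "y": -6, "z": 0, "spin": 0}
    - {"x": 0, "y": -2, "z": 0, "spin": 0}
    - {"x": 0, "y": 0, "z": 0, "spin": 0}
    - {"x": 0, "y": 0, "z": 0, "spin": 0}

```text
time: 5.15
position: [0.5059, -0.2441, 0.0441]
tcp_rot: [-0.241, 3.128, -0.003]
force: [2.0, -0.4, 5.2]
gripper_width: 0.0081
grasp_force: 59.1
```

Request:
carry_out:
  targets:
    - {"x": 0, "y": 0, "z": 0, "spin": 0}
    - {"x": 0, "y": 0, "z": 0, "spin": 0}
    - {"x": 0, "y": 0, "z": 0, "spin": 0}
    - {"x": 0, "y": 0, "z": -20, "spin": 0}
    - {"x": 0, "y": 0, "z": -40, "spin": 0}
    - {"x": 0, "y": 0, "z": -40, "spin": 0}
    - {"x": 0, "y": 0, "z": -40, "spin": 0}
    - {"x": 0, "y": 0, "z": -20, "spin": 0}
  fingers: 42

```text
time: 5.82
position: [0.5051, -0.2443, 0.207]
tcp_rot: [-0.24, 3.128, -0.004]
force: [0.5, 0.5, 0.1]
gripper_width: 0.0421
grasp_force: 0.0
```

```bash
python3 - <<'E'
from h import *
for z in (0,.04,.08,.12,.16):
    a=px2w("top",305/1.5625,220/1.5625,z);b=px2w("side",335/1.5625,306/1.5625,z);print(z,a[:2],b[:2])
E
```

```text
0 [0.66643563 0.18684685] [ 0.65004114 -0.0261941 ]
0.04 [0.65609934 0.18103738] [0.64307917 0.03265199]
0.08 [0.64576305 0.17522791] [0.6361172  0.09149808]
0.12 [0.63542676 0.16941843] [0.62915522 0.15034417]
0.16 [0.62509047 0.16360896] [0.62219325 0.20919026]
```

```bash
python3 - <<'E'
from h import *
from scipy.optimize import least_squares
P=np.array([px2w("top",u/1.5625,v/1.5625,.12)[:2] for u,v in[(150,60),(172,150),(222,215),(250,235),(300,248),(350,245),(400,230),(450,203),(490,150),(504,80)]])
r=least_squares(lambda q:np.hypot(*(P-q[:2]).T)-q[2],[.8,.15,.25]);print(r.x,r.fun)
c=np.array([.5585,.2885]);print(np.hypot(*(c-r.x[:2]))-r.x[2])
a=np.radians(-12.3)
for sx in(-1,1):
  for sy in(-1,1):
    p=c+sx*.0425*np.array([np.cos(a),np.sin(a)])+sy*.0425*np.array([-np.sin(a),np.cos(a)]);print(p,np.hypot(*(p-r.x[:2]))-r.x[2])
from rig import status;print(status.state()["position"],status.state()["tcp_rot"])
E
```

```text
[0.86360943 0.13481159 0.27014874] [ 0.00619815 -0.00876401 -0.00208108  0.00373121  0.00283658 -0.0011685
 -0.00237107  0.00365977  0.0019129  -0.00395394]
0.07148249085690694
[0.50792177 0.25602935] 0.10562707530304227
[0.52602935 0.33907823] 0.12442086632310306
[0.59097065 0.23792177] 0.021336459595603652
[0.60907823 0.32097065] 0.045194457950229416
[ 0.5050879  -0.24425387  0.20703393] [-0.24047192  3.1279636  -0.00403345]
```

Request:
carry_out:
  targets:
    - {"x": -8.4, "y": 32.4, "z": 0, "spin": 7}
    - {"x": 0, "y": 0, "z": 0, "spin": 7}
    - {"x": 0, "y": 0, "z": 0, "spin": 7}
    - {"x": 0, "y": 0, "z": 0, "spin": 0}

```text
time: 6.15
position: [0.5071, -0.2098, 0.2024]
tcp_rot: [-0.341, -3.123, 0.0]
force: [-0.1, -0.7, -0.5]
gripper_width: 0.0416
grasp_force: 0.0
```

```bash
cat >>h.py <<'E'
def pose():
    from rig import status
    from scipy.spatial.transform import Rotation as Ro
    s=status.state();M=Ro.from_rotvec(s["tcp_rot"]).as_matrix();return s["position"],M,np.degrees(np.arctan2(M[1,1],M[0,1]))
def go(t):
    p,M,a=pose();print("pos",p,"yaw_y",round(a,2),"tool shift mm",np.round(1000*M.T@(np.array(t)-p),1))
E
python3 -c "
from h import *
go([.5585,.2885,.2])"
```

```text
pos [ 0.50714553 -0.20978298  0.20244655] yaw_y 77.54 tool shift mm [ 57.3 497.6   2.4]
```

Request:
carry_out:
  targets:
    - {"x": 3.8, "y": 33.2, "z": 0, "spin": 0}
    - {"x": 3.8, "y": 33.2, "z": 0, "spin": 0}
    - {"x": 3.8, "y": 33.2, "z": 0, "spin": 0}
    - {"x": 3.8, "y": 33.2, "z": 0, "spin": 0}
    - {"x": 3.8, "y": 33.2, "z": 0, "spin": 0}
    - {"x": 3.8, "y": 33.2, "z": 0, "spin": 0}
    - {"x": 3.8, "y": 33.2, "z": 0, "spin": 0}
    - {"x": 3.8, "y": 33.2, "z": 0, "spin": 0}

```text
time: 6.82
position: [0.5335, 0.0567, 0.2021]
tcp_rot: [-0.328, -3.124, 0.001]
force: [0.8, -0.6, 0.0]
gripper_width: 0.0425
grasp_force: 0.0
```

Request:
carry_out:
  targets:
    - {"x": 3.8, "y": 33.2, "z": 0, "spin": 0}
    - {"x": 3.8, "y": 33.2, "z": 0, "spin": 0}
    - {"x": 3.8, "y": 33.2, "z": 0, "spin": 0}
    - {"x": 3.8, "y": 33.2, "z": 0, "spin": 0}
    - {"x": 3.8, "y": 33.2, "z": 0, "spin": 0}
    - {"x": 3.8, "y": 33.2, "z": 0, "spin": 0}
    - {"x": 3.8, "y": 33.2, "z": 0, "spin": 0}
    - {"x": 0, "y": 0, "z": 0, "spin": 0}
  fingers: 50

```text
time: 7.48
position: [0.5552, 0.2968, 0.2015]
tcp_rot: [-0.314, -3.124, -0.007]
force: [-0.3, 0.8, -0.4]
gripper_width: 0.0499
grasp_force: 0.0
```

Request:
carry_out:
  targets:
    - {"x": 0, "y": 0, "z": 40, "spin": 0}
    - {"x": 0, "y": 0, "z": 40, "spin": 0}
    - {"x": 0, "y": 0, "z": 20, "spin": 0}
    - {"x": 0, "y": 0, "z": 0, "spin": 0}
    - {"x": 0, "y": 0, "z": 0, "spin": 0}

```text
time: 7.9
position: [0.5564, 0.2876, 0.1015]
tcp_rot: [-0.33, -3.122, 0.003]
force: [-0.2, 0.1, 0.4]
gripper_width: 0.05
grasp_force: 0.0
```

```bash
python3 -c "
from h import *
go([.5585,.2885,.034])
im=vision.read_camera('side');print(w2px('side',[.5585,.2885,.062]))
crop(im,190,180,130,110,5,'pics/s2.png')"
```

```text
pos [0.55642418 0.28763691 0.10145617] yaw_y 77.92 tool shift mm [-2.   1.4 67.4]
[249.18811057 261.15062618]
```

View pics/s2.png

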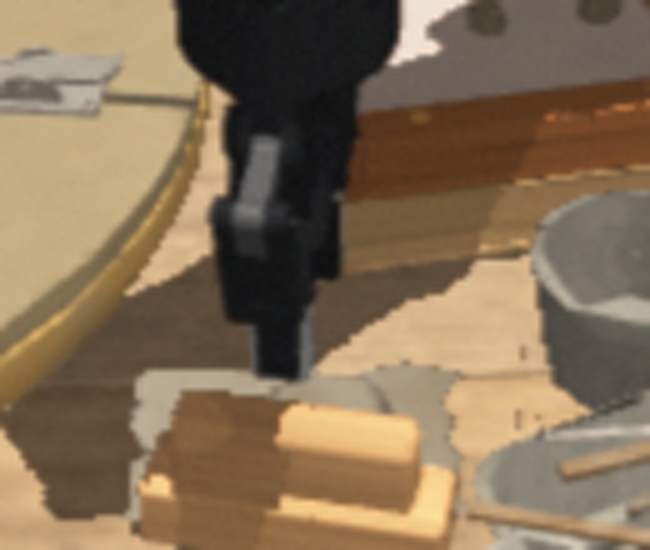

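Rib top centre appears near crop (297,415), close to the predicted (296,406). I'll descend and grip.

Request:
carry_out:
  targets:
    - {"x": -2, "y": 2, "z": 20, "spin": 0}
    - {"x": 0, "y": 0, "z": 22, "spin": 0}
    - {"x": 0, "y": 0, "z": 18, "spin": 0}
    - {"x": 0, "y": 0, "z": 7, "spin": 0}
    - {"x": 0, "y": 0, "z": 0, "spin": 0}
    - {"x": 0, "y": 0, "z": 0, "spin": 0}

```text
time: 8.45
position: [0.5602, 0.2903, 0.0369]
tcp_rot: [0.333, 3.122, 0.002]
force: [0.6, 0.1, -0.2]
gripper_width: 0.0501
grasp_force: 0.0
```

Request:
carry_out:
  targets:
    - {"x": 0, "y": 0, "z": 0, "spin": 0}
    - {"x": 0, "y": 0, "z": 0, "spin": 0}
    - {"x": 0, "y": 0, "z": 0, "spin": 0}
    - {"x": 0, "y": 0, "z": 0, "spin": 0}
  fingers: 0

```text
time: 8.78
position: [0.5603, 0.2908, 0.037]
tcp_rot: [0.333, 3.121, 0.003]
force: [-0.1, 0.7, 6.8]
gripper_width: 0.0232
grasp_force: 62.2
```

Request:
carry_out:
  targets:
    - {"x": 0, "y": 0, "z": -15, "spin": 0}
    - {"x": 0, "y": 0, "z": -30, "spin": 0}
    - {"x": 0, "y": 0, "z": -35, "spin": 0}
    - {"x": 0, "y": 0, "z": -35, "spin": 0}
    - {"x": 0, "y": 0, "z": -25, "spin": 0}
    - {"x": 0, "y": 0, "z": -8, "spin": 0}
    - {"x": 0, "y": 0, "z": 0, "spin": -7}
    - {"x": 0, "y": 0, "z": 0, "spin": -7}

```text
time: 9.45
position: [0.559, 0.2899, 0.1836]
tcp_rot: [-0.058, 3.14, -0.0]
force: [-0.4, 0.9, -2.2]
gripper_width: 0.023
grasp_force: 61.2
```

Request:
carry_out:
  targets:
    - {"x": 0, "y": 0, "z": 0, "spin": -7}
    - {"x": 0, "y": 0, "z": 0, "spin": 0}
    - {"x": 0, "y": 0, "z": 0, "spin": 0}
    - {"x": 0, "y": 0, "z": 0, "spin": 0}

```text
time: 9.78
position: [0.559, 0.2896, 0.1826]
tcp_rot: [0.235, -3.132, 0.001]
force: [-0.9, -0.8, -2.6]
gripper_width: 0.0228
grasp_force: 61.2
```

```bash
python3 -c "
from h import *
go([.4726,.0819,.12])"
```

```text
pos [0.55899659 0.2896305  0.18257557] yaw_y 98.57 tool shift mm [ 116.3 -192.5   62.8]
```

Request:
carry_out:
  targets:
    - {"x": 14.5, "y": -24, "z": 0, "spin": 0}
    - {"x": 14.5, "y": -24, "z": 0, "spin": 0}
    - {"x": 14.5, "y": -24, "z": 0, "spin": 0}
    - {"x": 14.5, "y": -24, "z": 0, "spin": 0}
    - {"x": 14.5, "y": -24, "z": 0, "spin": 0}
    - {"x": 14.5, "y": -24, "z": 0, "spin": 0}
    - {"x": 14.5, "y": -24, "z": 0, "spin": 0}
    - {"x": 14.5, "y": -24, "z": 0, "spin": 0}

```text
time: 10.45
position: [0.4733, 0.0813, 0.1832]
tcp_rot: [-0.236, 3.133, 0.0]
force: [0.9, -0.4, -1.2]
gripper_width: 0.0229
grasp_force: 61.2
```

Request:
carry_out:
  targets:
    - {"x": 0, "y": 0, "z": 25, "spin": 0}
    - {"x": 0, "y": 0, "z": 20, "spin": 0}
    - {"x": 0, "y": 0, "z": 10, "spin": 0}
    - {"x": 0, "y": 0, "z": 0, "spin": 0}
    - {"x": 0, "y": 0, "z": 0, "spin": 0}

```text
time: 10.87
position: [0.4738, 0.0825, 0.1281]
tcp_rot: [0.238, -3.131, 0.0]
force: [0.7, -0.5, -2.7]
gripper_width: 0.023
grasp_force: 61.1
```

```bash
python3 -c "
from h import *
go([.4726,.0819,.103])
im=vision.read_camera('side')
crop(im,200,130,160,120,5,'pics/s3.png')"
```

```text
pos [0.47377947 0.08249897 0.12810154] yaw_y 98.71 tool shift mm [ 1.2 -0.4 25.1]
```

View pics/s3.png

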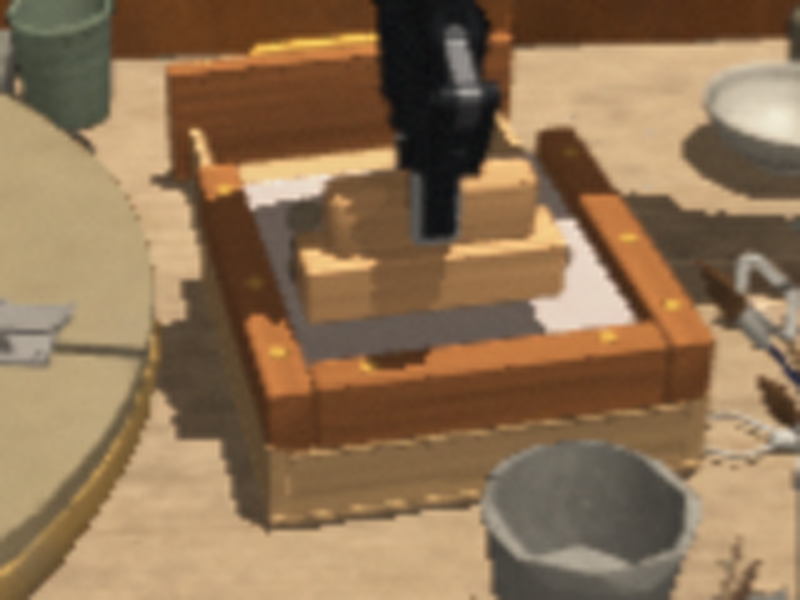

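Scraper hangs aligned with the slab behind all the scraps and clear of the rims, and the drawer is open. I'll lower it and make stroke 1.

Request:
carry_out:
  targets:
    - {"x": 1, "y": 0, "z": 12, "spin": -0.2}
    - {"x": 0, "y": 0, "z": 8, "spin": 0}
    - {"x": 0, "y": 0, "z": 4, "spin": 0}
    - {"x": 0, "y": 0, "z": 1.5, "spin": 0}
    - {"x": 0, "y": 0, "z": 0, "spin": 0}
    - {"x": 0, "y": 0, "z": 0, "spin": 0}

```text
time: 11.42
position: [0.4733, 0.0824, 0.1032]
tcp_rot: [-0.246, 3.131, 0.0]
force: [-0.1, 0.5, -0.8]
gripper_width: 0.0231
grasp_force: 61.1
```

Request:
carry_out:
  targets:
    - {"x": 0, "y": -4, "z": 0.8, "spin": 0}
    - {"x": 0, "y": -10, "z": 0, "spin": 0}
    - {"x": 0, "y": -10, "z": 0, "spin": 0}
    - {"x": 0, "y": -10, "z": 0, "spin": 0}
    - {"x": 0, "y": -10, "z": 0, "spin": 0}
    - {"x": 0, "y": -10, "z": 0, "spin": 0}
    - {"x": 0, "y": -10, "z": 0, "spin": 0}
    - {"x": 0, "y": -10, "z": 0, "spin": 0}

```text
time: 12.08
position: [0.4857, 0.0101, 0.103]
tcp_rot: [-0.248, 3.129, 0.003]
force: [-2.2, 7.1, 7.2]
gripper_width: 0.0229
grasp_force: 62.5
```

Request:
carry_out:
  targets:
    - {"x": 0, "y": -10, "z": 0, "spin": 0}
    - {"x": 0, "y": -10, "z": 0, "spin": 0}
    - {"x": 0, "y": -10, "z": 0, "spin": 0}
    - {"x": 0, "y": -10, "z": 0, "spin": 0}
    - {"x": 0, "y": -10, "z": 0, "spin": 0}
    - {"x": 0, "y": -10, "z": 0, "spin": 0}
    - {"x": 0, "y": -10, "z": 0, "spin": 0}
    - {"x": 0, "y": -10, "z": 0, "spin": 0}

```text
time: 12.75
position: [0.4979, -0.0694, 0.1027]
tcp_rot: [-0.248, 3.13, 0.002]
force: [-0.8, 4.8, 4.4]
gripper_width: 0.0227
grasp_force: 62.1
```

```bash
python3 -c "
from h import *
yv=np.array([-.155,.988]);b=np.array([.4626,.0227])
p,M,a=pose();d=p[:2]-b;print(p,a,'bench x,y',d@[.988,.155],d@yv)"
```

```text
[ 0.49786973 -0.06940149  0.10274541] 99.0441858409074 bench x,y 0.020570758303620276 -0.0964630832453853
```

Request:
carry_out:
  targets:
    - {"x": 0, "y": -4, "z": 0, "spin": 0}
    - {"x": 0, "y": 0, "z": 0, "spin": 0}
    - {"x": 0, "y": 0, "z": -20, "spin": 0}
    - {"x": 0, "y": 0, "z": -30, "spin": 0}
    - {"x": 10, "y": 30, "z": 0, "spin": 0}
    - {"x": 10, "y": 30, "z": 0, "spin": 0}
    - {"x": 10, "y": 30, "z": 0, "spin": 0}
    - {"x": 10, "y": 30, "z": 0, "spin": 0}

```text
time: 13.42
position: [0.4386, 0.0384, 0.152]
tcp_rot: [-0.244, 3.132, -0.001]
force: [0.5, 0.8, -2.1]
gripper_width: 0.0229
grasp_force: 61.1
```

Request:
carry_out:
  targets:
    - {"x": 0, "y": 30, "z": 0, "spin": 0}
    - {"x": 0, "y": 8, "z": 0, "spin": 0}
    - {"x": 0, "y": 0, "z": 0, "spin": 0}
    - {"x": 0, "y": 0, "z": 0, "spin": 0}

```text
time: 13.75
position: [0.4336, 0.0754, 0.1519]
tcp_rot: [0.247, -3.132, 0.001]
force: [-1.0, -0.8, -2.7]
gripper_width: 0.0232
grasp_force: 61.2
```

```bash
cat >>h.py <<'E'
def bench():
    b=np.array([.4626,.0227]);p,M,a=pose();d=p[:2]-b;print("z",p[2],"yaw",a,'bench x,y',d@[.988,.155],d@[-.155,.988])
E
python3 -c "
from h import *
bench()
im=vision.read_camera('side');jm=vision.read_camera('top')
A=cv2.resize(im[120:240,200:360],None,fx=3,fy=3,interpolation=2);B=cv2.resize(jm[150:270,215:350],None,fx=3,fy=3,interpolation=2)
o=np.hstack([A[:,:400],B[:,:400]]);cv2.imwrite('pics/d1.png',o[:,:,::-1])"
```

```text
z 0.1519359904753405 yaw 99.03420270082978 bench x,y -0.020438295572616012 0.05653080688614008
```

View pics/d1.png

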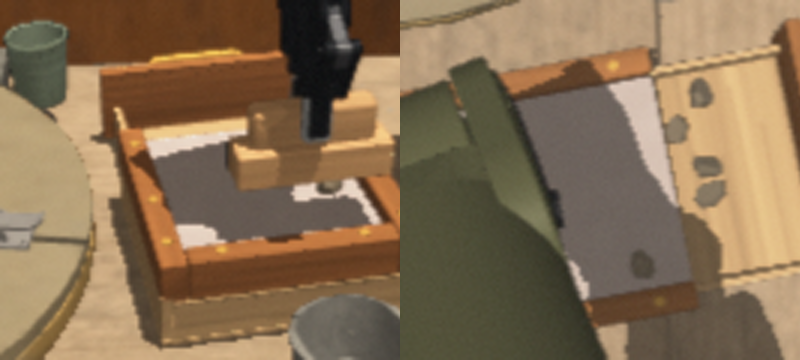

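Four pieces are lying flat in the drawer, and two remain on the lower side at x≈-55 and -62 mm. Next is stroke 2.

Request:
carry_out:
  targets:
    - {"x": -3, "y": 0, "z": 20, "spin": 0}
    - {"x": 0, "y": 0, "z": 15, "spin": 0}
    - {"x": 0, "y": 0, "z": 9, "spin": 0}
    - {"x": 0, "y": 0, "z": 4, "spin": 0}
    - {"x": 0, "y": 0, "z": 1.5, "spin": 0}
    - {"x": 0, "y": 0, "z": 0, "spin": 0}

```text
time: 14.35
position: [0.436, 0.0751, 0.1027]
tcp_rot: [0.243, -3.131, 0.002]
force: [-1.4, -0.7, -0.3]
gripper_width: 0.0226
grasp_force: 61.6
```

```bash
python3 -c "
from h import *
bench();print(__import__('rig').status.state()['force'])"
```

```text
z 0.10271550766185074 yaw 98.88603971088735 bench x,y -0.018118590596333924 0.05587514984459063
[-1.40815172 -0.74208995 -0.30272397]
```

Request:
carry_out:
  targets:
    - {"x": 0, "y": -5, "z": 0.8, "spin": 0}
    - {"x": 0, "y": -10, "z": 0, "spin": 0}
    - {"x": 0, "y": -10, "z": 0, "spin": 0}
    - {"x": 0, "y": -10, "z": 0, "spin": 0}
    - {"x": 0, "y": -10, "z": 0, "spin": 0}
    - {"x": 0, "y": -10, "z": 0, "spin": 0}
    - {"x": 0, "y": -10, "z": 0, "spin": 0}
    - {"x": 0, "y": -10, "z": 0, "spin": 0}

```text
time: 15.02
position: [0.4495, 0.0025, 0.1026]
tcp_rot: [-0.246, 3.129, 0.002]
force: [-1.4, 6.2, 6.5]
gripper_width: 0.0232
grasp_force: 62.6
```

Request:
carry_out:
  targets:
    - {"x": 0, "y": -10, "z": 0, "spin": 0}
    - {"x": 0, "y": -10, "z": 0, "spin": 0}
    - {"x": 0, "y": -10, "z": 0, "spin": 0}
    - {"x": 0, "y": -10, "z": 0, "spin": 0}
    - {"x": 0, "y": -10, "z": 0, "spin": 0}
    - {"x": 0, "y": -10, "z": 0, "spin": 0}
    - {"x": 0, "y": -10, "z": 0, "spin": 0}
    - {"x": 0, "y": -10, "z": 0, "spin": 0}

```text
time: 15.68
position: [0.4616, -0.0767, 0.1026]
tcp_rot: [-0.246, 3.13, 0.001]
force: [-0.2, 5.3, 5.9]
gripper_width: 0.0231
grasp_force: 62.4
```

Request:
carry_out:
  targets:
    - {"x": 0, "y": -3, "z": 0, "spin": 0}
    - {"x": 0, "y": 0, "z": 0, "spin": 0}
    - {"x": 0, "y": 0, "z": -20, "spin": 0}
    - {"x": 0, "y": 0, "z": -30, "spin": 0}
    - {"x": -5, "y": 30, "z": 0, "spin": 0}
    - {"x": -5, "y": 30, "z": 0, "spin": 0}
    - {"x": -5, "y": 30, "z": 0, "spin": 0}
    - {"x": -3, "y": 20, "z": 0, "spin": 0}

```text
time: 16.35
position: [0.4621, 0.0334, 0.1521]
tcp_rot: [-0.246, 3.131, 0.001]
force: [0.5, 0.2, -1.5]
gripper_width: 0.0229
grasp_force: 61.3
```

Request:
carry_out:
  targets:
    - {"x": 0, "y": 0, "z": 0, "spin": 0}
    - {"x": 0, "y": 0, "z": 0, "spin": 0}
    - {"x": 0, "y": 0, "z": 0, "spin": 0}

```text
time: 16.6
position: [0.4618, 0.0303, 0.1517]
tcp_rot: [0.244, -3.132, 0.001]
force: [0.5, 0.4, -2.2]
gripper_width: 0.0229
grasp_force: 61.2
```

```bash
python3 -c "
from h import *
bench()
im=vision.read_camera('side');jm=vision.read_camera('top')
A=cv2.resize(im[120:240,200:360],None,fx=3,fy=3,interpolation=2);B=cv2.resize(jm[150:270,215:350],None,fx=3,fy=3,interpolation=2)
o=np.hstack([A[:,:400],B[:,:400]]);cv2.imwrite('pics/d2.png',o[:,:,::-1])"
```

```text
z 0.15166132052836445 yaw 98.92044860082724 bench x,y 0.00041069364931566304 0.007650372659974823
```

View pics/d2.png

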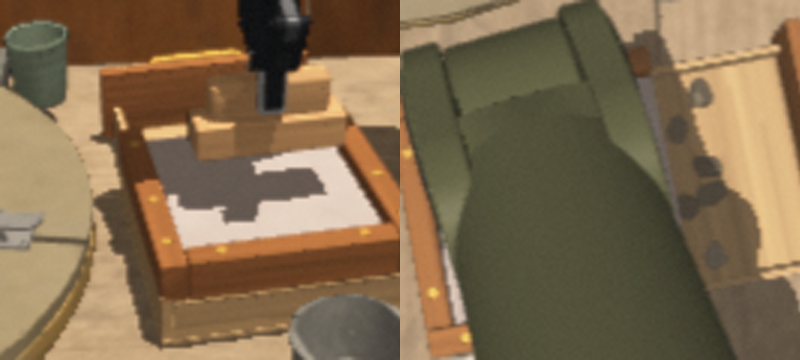

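All six pieces are in the drawer and the slab is bare. I'll set the scraper down mid-slab.

Request:
carry_out:
  targets:
    - {"x": 0, "y": 10, "z": 15, "spin": 0}
    - {"x": 0, "y": 5, "z": 15, "spin": 0}
    - {"x": 0, "y": 0, "z": 12, "spin": 0}
    - {"x": 0, "y": 0, "z": 4, "spin": 0}
    - {"x": 0, "y": 0, "z": 2.5, "spin": 0}
    - {"x": 0, "y": 0, "z": 0, "spin": 0}
    - {"x": 0, "y": 0, "z": 0, "spin": 0}

```text
time: 17.28
position: [0.4599, 0.0462, 0.1036]
tcp_rot: [-0.245, 3.131, -0.0]
force: [-0.0, 0.9, -2.0]
gripper_width: 0.0231
grasp_force: 61.3
```

Request:
carry_out:
  targets:
    - {"x": 0, "y": 0, "z": 0, "spin": 0}
    - {"x": 0, "y": 0, "z": 0, "spin": 0}
    - {"x": 0, "y": 0, "z": 0, "spin": 0}
    - {"x": 0, "y": 0, "z": 0, "spin": 0}
    - {"x": 0, "y": 0, "z": -10, "spin": 0}
    - {"x": 0, "y": 0, "z": -30, "spin": 0}
    - {"x": 0, "y": 0, "z": -40, "spin": 0}
    - {"x": 0, "y": 0, "z": -30, "spin": 0}
  fingers: 48

```text
time: 17.95
position: [0.4594, 0.047, 0.2155]
tcp_rot: [-0.247, 3.131, 0.001]
force: [1.4, -0.5, 0.2]
gripper_width: 0.0482
grasp_force: 0.0
```

```bash
python3 -c "
from h import *
bench();go([.5059,-.2445,.21])"
```

```text
z 0.2154964032774973 yaw 99.02942678695432 bench x,y 0.0006220207566076854 0.024488735002681575
pos [0.45941934 0.04698718 0.2154964 ] yaw_y 99.03 tool shift mm [-2.000e-01 -2.952e+02  5.400e+00]
```

Request:
carry_out:
  targets:
    - {"x": 0, "y": -35, "z": 0, "spin": 0}
    - {"x": 0, "y": -35, "z": 0, "spin": 0}
    - {"x": 0, "y": -35, "z": 0, "spin": 0}
    - {"x": 0, "y": -35, "z": 0, "spin": 0}
    - {"x": 0, "y": -35, "z": 0, "spin": 0}
    - {"x": 0, "y": -35, "z": 0, "spin": 0}
    - {"x": 0, "y": -35, "z": 0, "spin": 0}
    - {"x": 0, "y": -35, "z": 0, "spin": 0}
  fingers: 42

```text
time: 18.62
position: [0.5032, -0.2316, 0.2134]
tcp_rot: [-0.247, 3.132, -0.0]
force: [0.4, 0.7, -0.2]
gripper_width: 0.042
grasp_force: 0.0
```

Request:
carry_out:
  targets:
    - {"x": 0, "y": -15, "z": 0, "spin": 0}
    - {"x": 0, "y": 0, "z": 35, "spin": 0}
    - {"x": 0, "y": 0, "z": 35, "spin": 0}
    - {"x": 0, "y": 0, "z": 20, "spin": 0}
    - {"x": 0, "y": 0, "z": 0, "spin": 0}
    - {"x": 0, "y": 0, "z": 0, "spin": 0}
    - {"x": 0, "y": 0, "z": 0, "spin": 0}

```text
time: 19.2
position: [0.5065, -0.2447, 0.1246]
tcp_rot: [-0.247, 3.13, -0.001]
force: [-0.4, 1.0, 0.8]
gripper_width: 0.0418
grasp_force: 0.0
```

```bash
python3 -c "
from h import *
bench();go([.5059,-.2445,.044])
im=vision.read_camera('side');jm=vision.read_camera('top')
A=cv2.resize(im[100:240,210:345],None,fx=3,fy=3,interpolation=2);B=cv2.resize(jm[140:280,235:365],None,fx=3,fy=3,interpolation=2)
o=np.hstack([A,B]);print(o.shape);cv2.imwrite('pics/d3.png',o[:,:,::-1])"
```

```text
z 0.12456928217944582 yaw 99.02614081599657 bench x,y 0.001966509975251808 -0.27097548110331904
pos [ 0.50653669 -0.24467378  0.12456928] yaw_y 99.03 tool shift mm [ 0.7  0.3 80.6]
(420, 795, 3)
```

View pics/d3.png

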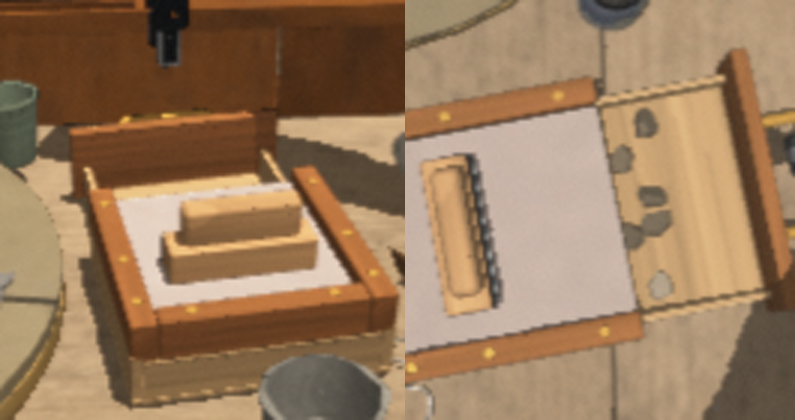

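The scraper stands upright on the bare slab, and all six scraps lie side by side in the drawer. I'll grip the handle and push it shut gently.

Request:
carry_out:
  targets:
    - {"x": 0, "y": 0, "z": 30, "spin": 0}
    - {"x": 0, "y": 0, "z": 30, "spin": 0}
    - {"x": 0, "y": 0, "z": 20, "spin": 0}
    - {"x": 0, "y": 0, "z": 0, "spin": 0}
    - {"x": 0, "y": 0, "z": 0, "spin": 0}

```text
time: 19.72
position: [0.5058, -0.2446, 0.0438]
tcp_rot: [0.247, -3.132, -0.0]
force: [-0.2, 0.7, 0.8]
gripper_width: 0.0418
grasp_force: 0.0
```

Request:
carry_out:
  targets:
    - {"x": 0, "y": 0, "z": 0, "spin": 0}
    - {"x": 0, "y": 0, "z": 0, "spin": 0}
    - {"x": 0, "y": 0, "z": 0, "spin": 0}
    - {"x": 0, "y": 0, "z": 0, "spin": 0}
    - {"x": 0, "y": 0, "z": 0, "spin": 0}
  fingers: 0

```text
time: 20.13
position: [0.5066, -0.2441, 0.0451]
tcp_rot: [-0.247, 3.129, -0.001]
force: [-0.4, 3.3, 7.4]
gripper_width: 0.0079
grasp_force: 58.7
```

Request:
carry_out:
  targets:
    - {"x": 0, "y": 4, "z": 0, "spin": 0}
    - {"x": 0, "y": 5, "z": 0, "spin": 0}
    - {"x": 0, "y": 5, "z": 0, "spin": 0}
    - {"x": 0, "y": 5, "z": 0, "spin": 0}
    - {"x": 0, "y": 5, "z": 0, "spin": 0}
    - {"x": 0, "y": 5, "z": 0, "spin": 0}
    - {"x": 0, "y": 5, "z": 0, "spin": 0}
    - {"x": 0, "y": 5, "z": 0, "spin": 0}

```text
time: 20.8
position: [0.5005, -0.2071, 0.0451]
tcp_rot: [-0.245, 3.129, -0.004]
force: [-1.0, -2.5, 7.9]
gripper_width: 0.0075
grasp_force: 59.1
```

Force is low, so I'll continue.

Request:
carry_out:
  targets:
    - {"x": 0, "y": 5, "z": 0, "spin": 0}
    - {"x": 0, "y": 5, "z": 0, "spin": 0}
    - {"x": 0, "y": 5, "z": 0, "spin": 0}
    - {"x": 0, "y": 5, "z": 0, "spin": 0}
    - {"x": 0, "y": 5, "z": 0, "spin": 0}
    - {"x": 0, "y": 5, "z": 0, "spin": 0}
    - {"x": 0, "y": 5, "z": 0, "spin": 0}
    - {"x": 0, "y": 5, "z": 0, "spin": 0}

```text
time: 21.47
position: [0.494, -0.1675, 0.0451]
tcp_rot: [-0.245, 3.129, -0.003]
force: [-2.6, -1.7, 9.3]
gripper_width: 0.0076
grasp_force: 59.3
```

```bash
python3 -c "
from h import *
bench();print(__import__('rig').status.state()['force'])"
```

```text
z 0.045080089902792476 yaw 98.96493034671049 bench x,y 0.0015850727430919177 -0.192806886844815
[-2.55128535 -1.71753148  9.31707959]
```

Roughly 31 mm is left before it shuts.

Request:
carry_out:
  targets:
    - {"x": 0, "y": 5, "z": 0, "spin": 0}
    - {"x": 0, "y": 5, "z": 0, "spin": 0}
    - {"x": 0, "y": 5, "z": 0, "spin": 0}
    - {"x": 0, "y": 5, "z": 0, "spin": 0}
    - {"x": 0, "y": 5, "z": 0, "spin": 0}
    - {"x": 0, "y": 3, "z": 0, "spin": 0}
    - {"x": 0, "y": 0, "z": 0, "spin": 0}

```text
time: 22.05
position: [0.4894, -0.1388, 0.0451]
tcp_rot: [-0.247, 3.13, -0.002]
force: [-3.0, 0.3, 11.8]
gripper_width: 0.0079
grasp_force: 59.5
```

Request:
carry_out:
  targets:
    - {"x": 0, "y": 2, "z": 0, "spin": 0}
    - {"x": 0, "y": 1, "z": 0, "spin": 0}
    - {"x": 0, "y": 0, "z": 0, "spin": 0}

```text
time: 22.3
position: [0.489, -0.1366, 0.0451]
tcp_rot: [-0.246, 3.13, -0.002]
force: [-3.0, -0.1, 11.0]
gripper_width: 0.0076
grasp_force: 59.4
```

Request:
carry_out:
  targets:
    - {"x": 0, "y": 1, "z": 0, "spin": 0}
    - {"x": 0, "y": 1, "z": 0, "spin": 0}
    - {"x": 0, "y": 0, "z": 0, "spin": 0}

```text
time: 22.55
position: [0.4888, -0.1354, 0.0451]
tcp_rot: [-0.245, 3.13, -0.004]
force: [-2.5, -2.1, 10.9]
gripper_width: 0.0076
grasp_force: 59.4
```

Request:
carry_out:
  targets:
    - {"x": 0, "y": 1, "z": 0, "spin": 0}
    - {"x": 0, "y": 1, "z": 0, "spin": 0}
    - {"x": 0, "y": 0, "z": 0, "spin": 0}

```text
time: 22.8
position: [0.4888, -0.1353, 0.0451]
tcp_rot: [-0.242, 3.129, -0.007]
force: [-0.8, -8.6, 8.1]
gripper_width: 0.0078
grasp_force: 59.2
```

Request:
carry_out:
  targets:
    - {"x": 0, "y": 1, "z": 0, "spin": 0}
    - {"x": 0, "y": 0, "z": 0, "spin": 0}

```text
time: 22.97
position: [0.4888, -0.1353, 0.0451]
tcp_rot: [-0.241, 3.129, -0.009]
force: [-1.2, -12.2, 6.1]
gripper_width: 0.0077
grasp_force: 59.2
```

The hard stop is reached after 110 mm of travel, so the drawer is shut. Now to release and retreat.

Request:
carry_out:
  targets:
    - {"x": 0, "y": -1, "z": 0, "spin": 0}
    - {"x": 0, "y": 0, "z": 0, "spin": 0}
    - {"x": 0, "y": 0, "z": 0, "spin": 0}
    - {"x": 0, "y": 0, "z": 0, "spin": 0}
    - {"x": 0, "y": 0, "z": -20, "spin": 0}
    - {"x": 0, "y": 0, "z": -35, "spin": 0}
    - {"x": 0, "y": 0, "z": -35, "spin": 0}
    - {"x": 0, "y": 0, "z": -35, "spin": 0}
  fingers: 40

```text
time: 23.63
position: [0.4872, -0.1313, 0.1694]
tcp_rot: [0.248, -3.131, -0.001]
force: [1.6, 0.1, 0.3]
gripper_width: 0.0401
grasp_force: 0.0
```

Request:
carry_out:
  targets:
    - {"x": 0, "y": -30, "z": -20, "spin": 0}
    - {"x": 0, "y": -30, "z": 0, "spin": 0}
    - {"x": 0, "y": -30, "z": 0, "spin": 0}
    - {"x": 0, "y": 0, "z": 0, "spin": 0}
    - {"x": 0, "y": 0, "z": 0, "spin": 0}
    - {"x": 0, "y": 0, "z": 0, "spin": 0}

```text
time: 24.13
position: [0.5016, -0.2199, 0.1878]
tcp_rot: [0.247, -3.131, -0.002]
force: [0.5, 0.8, -0.6]
gripper_width: 0.0401
grasp_force: 0.0
```

```bash
python3 -c "
from h import *
im=vision.read_camera('side');jm=vision.read_camera('top')
A=cv2.resize(im[100:240,210:345],None,fx=3,fy=3,interpolation=2);B=cv2.resize(jm[110:250,225:355],None,fx=3,fy=3,interpolation=2)
o=np.hstack([A,B]);cv2.imwrite('pics/d4.png',o[:,:,::-1])"
```

```text
(no output)
```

View pics/d4.png

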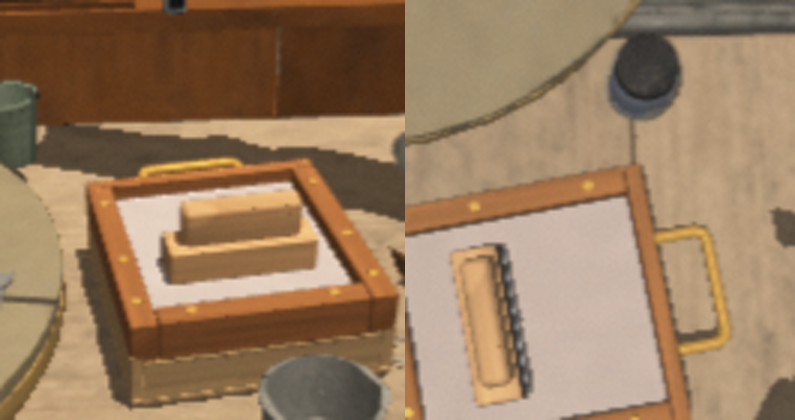

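The drawer is flush with the rims, the scraper is upright on the bare slab, and the jar and tumbler are where they were.

```bash
python3 -c "
from rig import job
print(job.sign_off())"
```

```text
the job is handed in; nothing more can be done
None
```

The job is handed in at about 24 s of the 64 s limit: all six scraps are in the shut drawer, the scraper stands upright on the cleared slab, and the tumbler and jar were not touched.

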